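# Fish the dropped ring out from between the tool boxes

### The job

A steel ring has dropped into the narrow gap between the two boxes on the bench. Take the bent rod from the top of the parts cabinet, drag the ring with it along the gap and completely out of the open end onto the bench, then lay the rod back on top of the cabinet with its bent end hanging over the edge as before. Never touch the ring with the gripper.

Things in the scene. Friction and masses are not known exactly. Their poses are not given: they have to be found in the camera images.
- boxes: Two fixed boxes, 220 mm long (y), 100 mm high: a grey steel one on the -x side, a wooden one on the +x side with a jar on top (to 180 mm high, 100 mm or more from the gap's centre line). Between them a gap 60 mm wide along y, open above; open end at y = -110 mm, the end at y = +110 mm closed by a board. Origin: centre of the gap, on the bench; z up. Near the closed end stands a brass stud, not wanted.
- ring_mid (a point): The dropped steel ring, lying flat on the bench in the gap: outside diameter 50 mm, hole 32 mm, 12 mm high, about 110 g. The point is the centre of its hole, half-way up. A larger, darker ring out on the open bench is not wanted.
- rod_grip (a point): Bent rod, 160 g: level wooden handle 22 mm wide (y), 32 mm high; from its +x end a 7 mm steel wire runs on level, then bends straight down as a leg. Point: in the handle near the balance point, half-way up. x runs along the handle to the bend, z up. Handle from x = -95 to +45 mm; leg at x = +95 mm, its lower end at z = -146 mm. It lies on the cabinet, the leg hanging off the +y edge.
- cabinet: Fixed dark small-parts cabinet, 160 mm in x, 180 mm in y, 160 mm high, with a plain flat top and small drawer fronts on its two long sides. Origin at the centre of its underside on the bench.
Things that resemble listed ones, but are neither listed nor needed, are in the scene too. Leave any turquoise look-alike of the part that bears rod_grip alone.

How it is judged:
On the way, in this order (a step that is already met when the one before it is completed fails the run):
1. the bent rod has been lifted off the cabinet (height (world z) of rod_grip above 0.2 m), for 0.2 s.
2. the ring lies on the bench, completely out of the open end of the gap (y of ring_mid in the frame of boxes between -0.35 and -0.137 m and x of ring_mid in the frame of boxes between -0.12 and 0.12 m and height (world z) of ring_mid below 0.016 m), for 0.2 s.
At the end, for the whole second after the job is handed in: Ring flat and still on the bench outside the open end: its centre 27 to 240 mm beyond the boxes' ends, within 120 mm of the gap's centre line. Rod released, still and level (0.15 rad) on the cabinet's top, its handle's mid-height 176 mm above the bench within 8 mm (all of step 2 and angle between each of ring_mid, rod_grip's own z axis and vertical below 0.15 rad and linear speed of each of ring, rod below 0.02 m/s and height (world z) of rod_grip between 0.168 and 0.184 m and x of rod_grip in the frame of cabinet between -0.11 and 0.11 m and y of rod_grip in the frame of cabinet between -0.14 and 0.14 m); the robot touches nothing.
It fails at once if the gripper touches the ring (contact force between any of the fingers, the arm and ring above 0.3 N).
It also fails if it takes over 51 s, if anything falls off the work surface, if the arm or the gripper's body presses on something with over 40 N, if the wrist force passes 120 N, or if a joint passes its speed limit or range.

### The arm

A 7-joint arm with a two-finger parallel gripper is mounted at the origin on the work surface. World frame = base frame: x ahead of the robot, y to its left, z up, the work surface at z = 0. Lengths are in m, angles in rad, forces in N, time in s.
With the tool pointing down it reaches from about 0.35 to 0.9 m from the base axis. Payload 8.1 kg.
Tool frame: the origin (TCP) lies midway between the tips of the shut fingers; the grasp point (between the pads) lies 19 mm behind it; z points along the fingers, y is the line along which they close (so a half turn about z gives the same grasp; the last joint's range is limited). The gripper opens to 92 mm and grips with 3 to 60 N. Pads are 19 mm wide; open, the fingers measure 130 mm over their backs; the gripper's body (75 mm by 190 mm) begins 47 mm behind the grasp point.
Start: joints at [1.136, 0.434, 0.025, 1.573, -0.012, 1.134, -0.075], TCP at [0.204, -0.591, 0.203] pointing down, gripper open.
Joint ranges: [-2.62, 2.62], [-0.44, 2.09], [-1.27, 1.32], [0.08, 2.57], [-1.32, 4.46], [0.12, 2], [-2.74, 2.74]. Speed limits (rad/s): [2.22, 2.22, 3.01, 3.01, 3.14, 3.14, 3.14].

### API

Orientations are given as [roll, pitch, yaw] about the fixed x, y, z axes, in that order (R = Rz(yaw) Ry(pitch) Rx(roll)).
In Python, from plant import ctrl gives the robot as it stands. The module is installed in compiled form; this text tells all that it offers.
- The arm moves only by the tool drive_tool, never from a script. Its argument "increments" is one flat list of numbers, 7 for each row, row after row: the shift along the tool's x, y, z in cm, then the turn, a rotation vector about the tool's x, y, z in rad, then the closure, from 0 (fully open) to 1 (shut). A call has 1 to 5 rows; each row is the pose to reach, as a shift and turn from the pose commanded when the call began, along the tool's axes at that moment; what a row does not reach only later rows make up. A row lasts 1/12 s, in which the tool goes at most 41.7 mm and 7.16 degrees, less where a joint would pass 70% of its speed; a pose out of reach is approached as far as the arm can. A call with a gripper value outside its range is refused whole. The fingers move at their own pace and stop on an object; "squeeze" is the grip in N (left out, the last holds). Time passes only in rows, so rows that repeat a pose let the fingers close. It gives the time, the measured TCP pose, the force, the opening and the grip force at its end, in the units of the state.
- ctrl.state(): the state, without advancing time (a new reading comes with each control period).
- ctrl.grab_frame(name): name is "scene" or "top" or "wrist"; returns the picture (480x640x3 uint8, red, green, blue); there is no depth.
- ctrl.camera_model(name): a dict with "camera_matrix" (3x3 intrinsics, pixels), "k1" (the pictures are not rectified: a ray, as slopes to the right and down, at radius r is drawn at 1 + k1 r^2 times it, then the intrinsics apply), "T" (4x4, takes a point from camera to world coordinates); the wrist camera has in their place "tool_from_camera" (4x4, takes a point from camera to tool coordinates, whose origin is the TCP and whose axes are the flange's). Camera axes: x right, y down, z forward; pixel columns grow to the right and rows downward; lengths in m; the calibration is good to about 2 mm. A picture is of the moment at which its call begins: read the wrist's pose just before it. camera_model takes no time and is no camera call.
- ctrl.hand_in(): hands the job in; it is judged then, once.
The state is a dict: "clock": time; "q": joint angles; "joint_vel": joint speeds; "joint_efforts": joint torques, N m; "ee_pos": TCP position; "orientation": TCP orientation; "force": force on the tool from outside, world axes, zero at the start; "ft_torque": the same for the moment, N m; "grip_width": finger opening in m; "gripper_force": force on a finger pad.
Only numpy, scipy, OpenCV 4.12 (cv2) and the standard library are available. Lean on these libraries where they do the work, as an engineer would, in place of code of your own. Each camera call takes 0.05 s, during which the arm holds its last target. There are 200 camera calls.

## Working session

There is one attempt and no reset: what is moved stays moved. The work goes in short steps, Python scripts to look and compute and a tool call to move; the robot and the scene stay as the last step left them, time stands still between calls to the robot, and variables do not carry over. Pictures are saved under pics/ and viewed, at most 10 in all, crops included, and the job is handed in when it is done.

Besides the shell and the picture viewer there is one more tool, called after "Call:" as a command line: name --argument value ..., lists and objects as JSON in quotes. drive_tool: Moves the arm, as the interface text tells. Its arguments: {"type":"object","properties":{"increments":{"type":"array"},"squeeze":{"type":"number"}},"required":["increments"]}

```bash
mkdir -p pics
cat > h.py <<'E'
import numpy as np, cv2
from plant import ctrl
from scipy.spatial.transform import Rotation as R
def save(name,fn):
    im=ctrl.grab_frame(name); cv2.imwrite('pics/'+fn,im[:,:,::-1]); return im
def camT(name,s=None):
    m=ctrl.camera_model(name)
    if 'T' in m: return m,np.array(m['T'])
    s=s or ctrl.state(); T=np.eye(4); T[:3,:3]=R.from_euler('xyz',s['orientation']).as_matrix(); T[:3,3]=s['ee_pos']
    return m,T@np.array(m['tool_from_camera'])
def px2w(name,uv,z,s=None):
    m,T=camT(name,s); K=np.array(m['camera_matrix']);k=m['k1']
    p=cv2.undistortPoints(np.array([[uv]],float),K,np.array([k,0,0,0.]))[0,0]
    d=T[:3,:3]@np.array([p[0],p[1],1]); o=T[:3,3]
    return o+d*(z-o[2])/d[2]
def w2px(name,P,s=None):
    m,T=camT(name,s); c=np.linalg.inv(T)@np.r_[P,1]
    x=c[:2]/c[2]; x=x*(1+m['k1']*(x@x)); K=np.array(m['camera_matrix'])
    return K[:2,:2]@x+K[:2,2]
E
python3 - <<'E'
from h import *
s=ctrl.state(); print(s)
a=save('scene','s0.png');b=save('top','t0.png')
for n in('scene','top','wrist'):print(ctrl.camera_model(n))
E
```

```text
{'clock': 0.0, 'q': array([ 1.13641177,  0.43522684,  0.02494154,  1.57407124, -0.01162771,
        1.13396272, -0.07513312]), 'joint_vel': array([-0.00126981,  0.00076641,  0.00068073,  0.0007555 , -0.00128695,
        0.00040628, -0.00224224]), 'joint_efforts': array([-3.92170041e-04, -6.67853093e+01,  9.84536223e-01, -3.14459431e+01,
       -6.05199533e-02,  4.28507896e-02,  1.35092664e-04]), 'ee_pos': array([ 0.20338253, -0.59042845,  0.20195221]), 'orientation': array([-3.14007263e+00,  1.00970524e-04,  3.31698756e-01]), 'force': array([-0.51272046, -0.41097278, -0.10692231]), 'ft_torque': array([ 0.02416339, -0.00491188, -0.02589699]), 'gripper_force': 0.0, 'grip_width': 0.09204852798467979}
{'camera_matrix': array([[436.09345258,   0.        , 324.30545053],
       [  0.        , 436.09345258, 244.66262265],
       [  0.        ,   0.        ,   1.        ]]), 'k1': -0.02304562759957726, 'T': array([[ 0.48404971,  0.49024845, -0.72481193,  1.28506142],
       [ 0.87478803, -0.29101086,  0.38737396, -0.64522076],
       [-0.02101866, -0.82156505, -0.5697272 ,  0.73163468],
    
[... 372 characters left out ...]
-0.22418029],
       [ 0.00428826, -0.10948815, -0.99397885,  1.3414539 ],
       [ 0.        ,  0.        ,  0.        ,  1.        ]])}
{'camera_matrix': array([[344.86344773,   0.        , 315.07939629],
       [  0.        , 344.86344773, 234.46765464],
       [  0.        ,   0.        ,   1.        ]]), 'k1': -0.05475732058418882, 'tool_from_camera': array([[-1.15048202e-03, -9.60392258e-01, -2.78649218e-01,
         7.52763279e-02],
       [ 9.99999338e-01, -1.11421938e-03, -2.88511818e-04,
         6.82936728e-04],
       [-3.33918420e-05, -2.78649365e-01,  9.60392904e-01,
        -1.82070660e-01],
       [ 0.00000000e+00,  0.00000000e+00,  0.00000000e+00,
         1.00000000e+00]])}
```

View pics/t0.png

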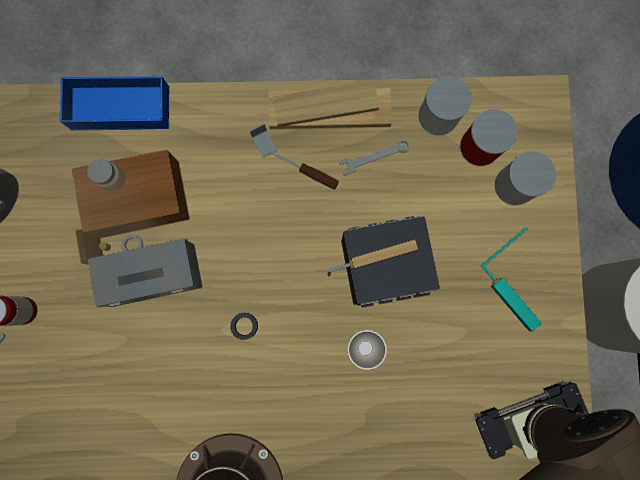

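View pics/s0.png

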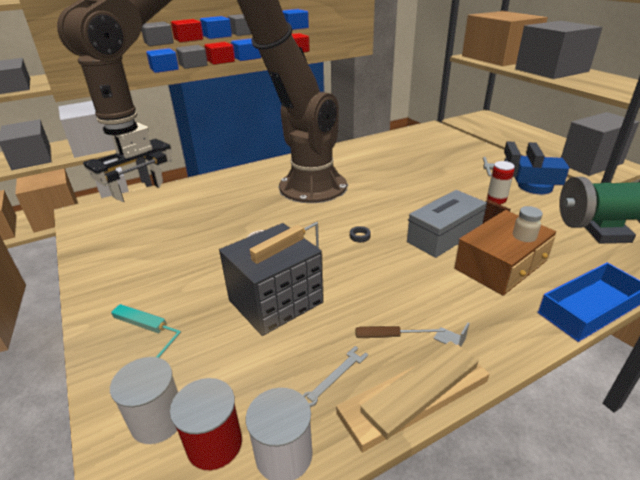

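Candidates in the top view. Rods: the wood-handled one on the cabinet (385,253), wanted; a turquoise look-alike (515,300) and a scraper (295,160), neither wanted. Rings: the one in the gap (132,242), wanted; a dark larger one (244,326) and the brass stud (105,245), neither wanted. I'll check these in one close crop.

Run:
```python
import cv2,numpy as np
a=cv2.imread('pics/t0.png')
l=cv2.resize(a[140:320,65:215],None,fx=3.2,fy=3.2,interpolation=cv2.INTER_CUBIC)[:576]
r=cv2.resize(a[210:312,322:444],None,fx=2.6,fy=2.6,interpolation=cv2.INTER_CUBIC)
c=np.zeros((576,800,3),np.uint8);c[:,:480]=l;c[:r.shape[0],480:480+r.shape[1]]=r[:,:320]
cv2.imwrite('pics/c0.png',c)
```

```text
(no output)
```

View pics/c0.png

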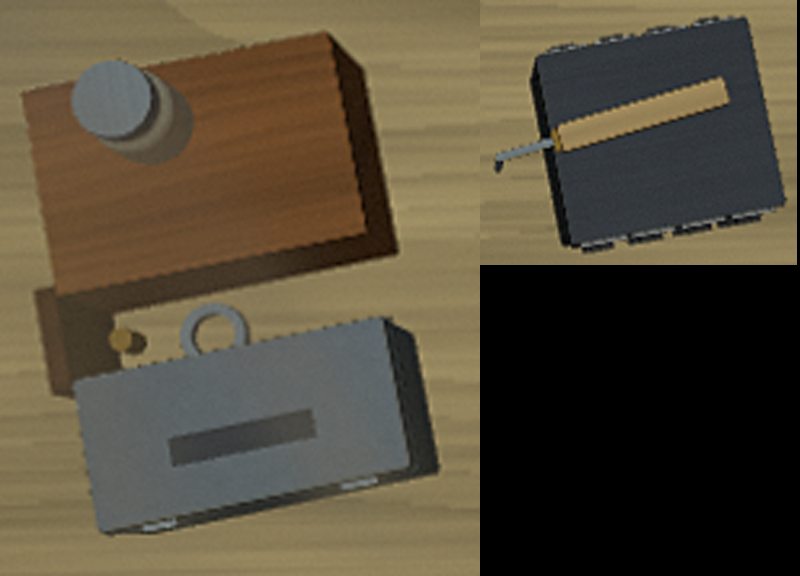

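The crop confirms both choices. The wood-handled rod lies on the cabinet, with its bend at crop (497,160). The light ring lies in the gap at crop (215,337), 68 crop px wide = 50 mm. The stud is at (122,340).

Run:
```python
from h import *
np.set_printoptions(precision=4,suppress=True)
L=lambda x,y,z:px2w('top',(65+x/3.2,140+y/3.2),z)[:2]
Q=lambda x,y,z:px2w('top',(322+(x-480)/2.6,210+y/2.6),z)[:2]
W=[L(*p,.1) for p in((22,92),(330,32),(367,233),(57,295))]
G=[L(*p,.1) for p in((74,380),(385,318),(410,467),(100,533))]
print('W',np.array(W),'G',np.array(G))
print('len',np.linalg.norm(W[0]-W[1]),np.linalg.norm(W[3]-W[2]),np.linalg.norm(G[0]-G[1]))
e=[W[3]-W[2],G[0]-G[1]]; 
for d in e:print('yaw of +y dir',np.degrees(np.arctan2(-d[0],d[1])))
print('origin',(W[3]+W[2]+G[0]+G[1])/4, 'gap',np.linalg.norm((W[3]+W[2]-G[0]-G[1])/2))
print('ring',L(215,337,.012),'stud',L(122,340,.03))
C=np.array([Q(*p,.16) for p in((535,57),(747,17),(786,205),(572,246))]);print('cab',C,C.mean(0),np.linalg.norm(C[0]-C[1]),np.linalg.norm(C[1]-C[2]))
h=np.array([Q(*p,.192) for p in((724,77),(729,100),(565,150),(557,125))]);print('handle',h,h.mean(0))
a=(h[0]+h[1])/2;b=(h[2]+h[3])/2;print(np.linalg.norm(b-a),'dir',np.arctan2(*(b-a)[::-1]))
leg=Q(497,158,.18);print('leg',leg)
```

```text
W [[0.7349 0.3393]
 [0.7753 0.1231]
 [0.6292 0.096 ]
 [0.5891 0.3113]] G [[0.529  0.298 ]
 [0.5683 0.0829]
 [0.4632 0.0648]
 [0.4223 0.2774]]
len 0.2199034874699957 0.219043044918193 0.21866646886264013
yaw of +y dir 10.548318632419631
yaw of +y dir 10.371960394898975
origin [0.5789 0.1971] gap 0.061908710310957245
ring [0.5683 0.2314] stud [0.5652 0.2933]
cab [[ 0.5696 -0.2706]
 [ 0.5996 -0.4473]
 [ 0.4432 -0.4729]
 [ 0.4133 -0.297 ]] [ 0.5064 -0.3719] 0.1792847003924366 0.15843525601899658
handle [[ 0.5457 -0.4209]
 [ 0.527  -0.4242]
 [ 0.4895 -0.2915]
 [ 0.5097 -0.2856]] [ 0.518  -0.3555]
0.13893766377256822 dir 1.8389379259836454
leg [ 0.485  -0.2371]
```

```bash
cat >> h.py <<'E'
def plan(wps):
    """wps: (x,y,z,yaw) tool down; print tool-frame deltas chained from present pose"""
    s=ctrl.state(); p=np.array(s['ee_pos']); r=R.from_euler('xyz',s['orientation'])
    print('t',round(s['clock'],2),'q',np.round(s['q'],2),'w',round(s['grip_width'],4),'F',np.round(s['force'],1))
    for w in wps:
        r2=R.from_euler('xyz',[np.pi,0,w[3]]); q=np.array(w[:3])
        print(np.round(r.inv().apply(q-p)*100,2),np.round((r.inv()*r2).as_rotvec(),3)); p,r=q,r2
E
python3 - <<'E'
from h import *
a=np.r_[ctrl.state()['ee_pos'],.332];b=np.array([.511,-.331,.30,1.839])
plan([a+(b-a)*f for f in(1/3,2/3,1)])
E
```

```text
t 0.1 q [ 1.14  0.44  0.02  1.57 -0.01  1.13 -0.08] w 0.0918 F [-0.6  0.3  0.6]
[12.51 -4.84 -3.26] [-0.001 -0.    -0.503]
[13.29  1.79 -3.26] [ 0.     0.    -0.502]
[10.79  7.97 -3.26] [ 0.     0.    -0.502]
```

Call:
drive_tool --increments '[12.5, -4.8, -3.3, 0, 0, -0.5, 0, 12.5, -4.8, -3.3, 0, 0, -0.5, 0, 12.5, -4.8, -3.3, 0, 0, -0.5, 0, 12.5, -4.8, -3.3, 0, 0, -0.5, 0, 12.5, -4.8, -3.3, 0, 0, -0.5, 0]'

```text
clock: 0.52
ee_pos: [0.311, -0.5015, 0.2367]
orientation: [3.14, -0.002, 0.847]
force: [0.8, -0.8, 0.1]
grip_width: 0.0918
gripper_force: 0.0
```

Call:
drive_tool --increments '[13.3, 1.8, -3.3, 0, 0, -0.5, 0, 13.3, 1.8, -3.3, 0, 0, -0.5, 0, 13.3, 1.8, -3.3, 0, 0, -0.5, 0, 13.3, 1.8, -3.3, 0, 0, -0.5, 0, 13.3, 1.8, -3.3, 0, 0, -0.5, 0]'

```text
clock: 0.93
ee_pos: [0.4126, -0.4156, 0.2694]
orientation: [3.14, -0.001, 1.344]
force: [-0.1, -0.0, -0.2]
grip_width: 0.0916
gripper_force: 0.0
```

Call:
drive_tool --increments '[10.8, 8.0, -3.3, 0, 0, -0.5, 0, 10.8, 8.0, -3.3, 0, 0, -0.5, 0, 10.8, 8.0, -3.3, 0, 0, -0.5, 0, 10.8, 8.0, -3.3, 0, 0, -0.5, 0, 10.8, 8.0, -3.3, 0, 0, -0.5, 0]'

```text
clock: 1.35
ee_pos: [0.5149, -0.33, 0.3019]
orientation: [3.14, -0.001, 1.841]
force: [0.0, 1.1, -0.2]
grip_width: 0.0916
gripper_force: 0.0
```

Run:
```python
from h import *
s=ctrl.state();print(s['ee_pos'],s['orientation'],s['clock'])
print([w2px('wrist',p,s).round() for p in([.511,-.331,.192],[.486,-.24,.176],[.48,-.237,.03])])
im=save('wrist','w0.png');np.savez('w0',p=s['ee_pos'],o=s['orientation'])
```

```text
[ 0.51491794 -0.33004757  0.30185367] [ 3.13987374e+00 -8.81580290e-04  1.84078488e+00] 1.35
[array([310., 223.]), array([310., 111.]), array([307., 115.])]
```

View pics/w0.png

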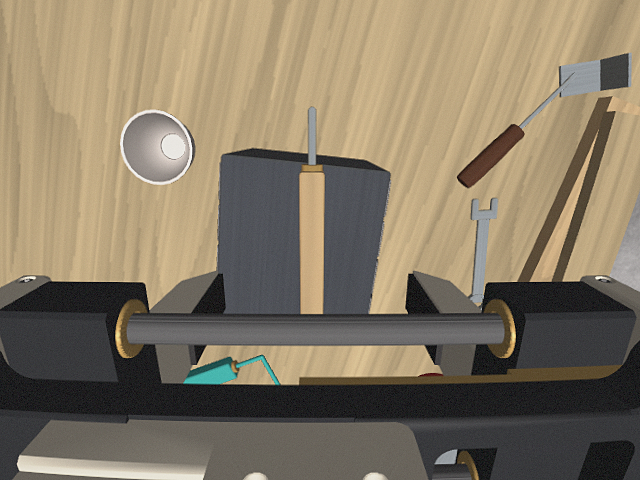

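The wrist view shows the handle (edges at columns 300 and 324) centred at about column 312, its front end at row about 170 and the bend at (311,108). That agrees with the prediction of (310,223) and (310,111).

Run:
```python
from h import *
f=np.load('w0.npz');s=dict(ee_pos=f['p'],orientation=f['o'])
e=px2w('wrist',(312.5,172),.192,s);m=px2w('wrist',(312.2,300),.192,s);b=px2w('wrist',(311.5,110),.18,s)
d=(e-m)[:2];print(e,m,b,np.arctan2(d[1],d[0]),np.arctan2(*(b-m)[1::-1]))
u=np.array([np.cos(1.84),np.sin(1.84)]);g=e[:2]-.045*u;print('grip',g,b[:2]-.095*u)
plan([(*g,.166,1.84)])
```

```text
[ 0.50124889 -0.2876965   0.192     ] [ 0.53217484 -0.40193533  0.192     ] [ 0.48710695 -0.23938342  0.18      ] 1.8351726541374291 1.8412552598093175
grip [ 0.51321727 -0.33107573] [ 0.51237352 -0.3309618 ]
t 1.4 q [ 0.76  0.39 -0.4   1.43  0.15  1.36  0.62] w 0.0918 F [-0.9 -0.7 -0.6]
[ 0.12  0.09 13.52] [-0.    -0.001 -0.009]
```

Call:
drive_tool --increments '[0.1, 0.1, 4, 0, 0, 0, 0, 0.1, 0.1, 8, 0, 0, 0, 0, 0.1, 0.1, 11, 0, 0, 0, 0, 0.1, 0.1, 13, 0, 0, 0, 0, 0.1, 0.1, 13.5, 0, 0, 0, 0]'

```text
clock: 1.82
ee_pos: [0.5083, -0.3331, 0.1619]
orientation: [-3.135, -0.004, 1.824]
force: [-0.5, -0.3, -0.4]
grip_width: 0.0921
gripper_force: 0.0
```

Call:
drive_tool --increments '[0, 0, 0, 0, 0, 0, 1, 0, 0, 0, 0, 0, 0, 1, 0, 0, 0, 0, 0, 0, 1, 0, 0, 0, 0, 0, 0, 1, 0, 0, 0, 0, 0, 0, 1]' --squeeze 40

```text
clock: 2.23
ee_pos: [0.5136, -0.3319, 0.1681]
orientation: [3.14, 0.002, 1.831]
force: [-0.6, 0.2, 0.3]
grip_width: 0.0629
gripper_force: 0.0
```

Call:
drive_tool --increments '[0, 0, 0, 0, 0, 0, 1, 0, 0, 0, 0, 0, 0, 1, 0, 0, 0, 0, 0, 0, 1, 0, 0, 0, 0, 0, 0, 1, 0, 0, 0, 0, 0, 0, 1]'

```text
clock: 2.65
ee_pos: [0.513, -0.3314, 0.1667]
orientation: [-3.142, 0.0, 1.832]
force: [-0.6, 0.2, -1.1]
grip_width: 0.0298
gripper_force: 0.0
```

Call:
drive_tool --increments '[0, 0, 0, 0, 0, 0, 1, 0, 0, 0, 0, 0, 0, 1, 0, 0, 0, 0, 0, 0, 1, 0, 0, 0, 0, 0, 0, 1, 0, 0, 0, 0, 0, 0, 1]'

```text
clock: 3.07
ee_pos: [0.5129, -0.3315, 0.1667]
orientation: [-3.141, -0.0, 1.832]
force: [0.0, -0.1, 1.9]
grip_width: 0.0197
gripper_force: 40.0
```

Call:
drive_tool --increments '[0, 0, -1, 0, 0, 0, 1, 0, 0, -3, 0, 0, 0, 1, 0, 0, -6, 0, 0, 0, 1, 0, 0, -9, 0, 0, 0, 1, 0, 0, -12, 0, 0, 0, 1]'

```text
clock: 3.48
ee_pos: [0.5128, -0.3311, 0.2886]
orientation: [3.142, -0.0, 1.832]
force: [0.1, -1.1, -0.8]
grip_width: 0.0197
gripper_force: 40.0
```

Run:
```python
from h import *
d=np.array([-.1816,.9834])  # gap +y
ring=np.array([.5683,.2314]); yaw=np.radians(100.46)
g=ring-.095*d
s=ctrl.state();print(s['ee_pos'],s['orientation'])
a=np.r_[s['ee_pos'],1.832];b=np.array([*g,.30,yaw]);print(b)
plan([a+(b-a)*f for f in(1/3,2/3,1)])
```

```text
[ 0.51281328 -0.33114216  0.28862376] [ 3.14154536e+00 -2.55468322e-04  1.83206414e+00]
[0.585552   0.137977   0.3        1.75335777]
t 3.48 q [ 0.76  0.39 -0.4   1.45  0.15  1.33  0.61] w 0.0197 F [ 0.1 -1.1 -0.8]
[14.48  6.38 -0.38] [ 0.    -0.     0.026]
[14.64  6.   -0.38] [ 0.    -0.     0.026]
[14.8   5.61 -0.38] [-0.    -0.     0.026]
```

Call:
drive_tool --increments '[3, 1.3, -0.4, 0, 0, 0.005, 1, 6.5, 2.9, -0.4, 0, 0, 0.01, 1, 10, 4.4, -0.4, 0, 0, 0.02, 1, 12.5, 5.5, -0.4, 0, 0, 0.026, 1, 14.5, 6.4, -0.4, 0, 0, 0.026, 1]'

```text
clock: 3.9
ee_pos: [0.5378, -0.1713, 0.2918]
orientation: [3.14, -0.0, 1.808]
force: [-0.5, -0.3, -2.2]
grip_width: 0.0196
gripper_force: 40.0
```

Call:
drive_tool --increments '[3, 1.2, -0.4, 0, 0, 0.005, 1, 6.5, 2.7, -0.4, 0, 0, 0.01, 1, 10, 4.1, -0.4, 0, 0, 0.02, 1, 12.5, 5.1, -0.4, 0, 0, 0.026, 1, 14.6, 6.0, -0.4, 0, 0, 0.026, 1]'

```text
clock: 4.32
ee_pos: [0.5617, -0.0156, 0.2956]
orientation: [3.141, -0.001, 1.782]
force: [0.5, -0.7, -1.3]
grip_width: 0.0199
gripper_force: 40.0
```

Call:
drive_tool --increments '[4, 1.5, -0.4, 0, 0, 0.01, 1, 8, 3, -0.4, 0, 0, 0.02, 1, 12, 4.5, -0.4, 0, 0, 0.026, 1, 14.2, 5.4, -0.4, 0, 0, 0.026, 1, 14.8, 5.6, -0.4, 0, 0, 0.026, 1]'

```text
clock: 4.73
ee_pos: [0.585, 0.1446, 0.2993]
orientation: [3.141, -0.004, 1.761]
force: [-0.6, -0.7, -1.1]
grip_width: 0.0197
gripper_force: 40.0
```

Call:
drive_tool --increments '[0, 0, 0, 0, 0, 0, 1, 0, 0, 0, 0, 0, 0, 1, 0, 0, 0, 0, 0, 0, 1]'

```text
clock: 4.98
ee_pos: [0.5861, 0.1354, 0.2988]
orientation: [-3.141, 0.001, 1.751]
force: [-0.6, -0.4, -1.7]
grip_width: 0.0197
gripper_force: 40.0
```

Run:
```python
from h import *
s=ctrl.state();print(s['ee_pos'],s['orientation'],s['grip_width'])
np.savez('w1',p=s['ee_pos'],o=s['orientation'])
im=save('wrist','w1.png')
p=s['ee_pos'];u=np.array([np.cos(s['orientation'][2]),np.sin(s['orientation'][2])])
L=p[:2]+.095*u
print('leg',L,'tip px',w2px('wrist',[*L,p[2]+.01-.146],s),'top',w2px('wrist',[*L,p[2]+.01],s),'ring',w2px('wrist',[.5683,.2314,.012],s))
```

```text
[0.58614809 0.13541378 0.2988181 ] [-3.14142887e+00  1.23734942e-03  1.75148754e+00] 0.019746380764526256
leg [0.56907568 0.22886715] tip px [314.84767348 110.53699605] top [314.78097949  89.89123686] ring [314.6320977  116.11433044]
```

View pics/w1.png

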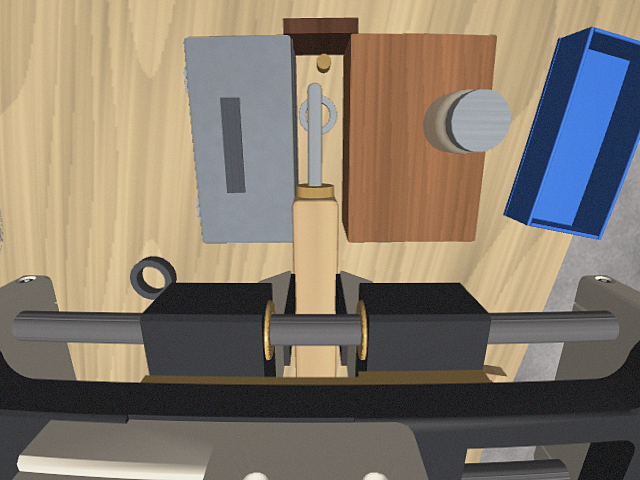

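The wrist view shows the ring at about (318,115) and the wire at column 315 with its bend at row 88, against a prediction of 90. The rod is held straight.

Run:
```python
from h import *
f=np.load('w1.npz');s=dict(ee_pos=f['p'],orientation=f['o'])
r=px2w('wrist',(318.5,115),.012,s);print('ring',r)
for uv in((296,150),(346,150)):print(px2w('wrist',uv,.1,s))
b=px2w('wrist',(315,86),s['ee_pos'][2]+.0135,s);print('bend',b)
o=np.array([.5789,.1971]);d=np.array([-.1816,.9834]);x=np.array([.9834,.1816])
for n,p in(('r',r),('b',b),('gl',px2w('wrist',(296,150),.1,s)),('gr',px2w('wrist',(346,150),.1,s))):print(n,(p[:2]-o)@x,(p[:2]-o)@d)
t=.5*(r[:2]+[.5683,.2314]);g=t-.095*d
plan([(*g,.15,1.7534),(*g,.142,1.7534)])
```

```text
ring [0.57297748 0.23365509 0.012     ]
[0.55560954 0.18928378 0.1       ]
[0.60859996 0.19892515 0.1       ]
bend [0.56894868 0.23013581 0.3123181 ]
r 0.0008141984391994095 0.03702380975507214
b -0.003786826241653838 0.034294575431474
gl -0.02432326100991734 -0.0034569246912684376
gr 0.02953839250623436 -0.0035986614507808987
t 5.03 q [ 0.06  0.39 -0.55  1.45  0.21  1.36 -0.32] w 0.02 F [-0.3 -0.8 -2.5]
[ 0.37  0.24 14.89] [-0.     0.001 -0.002]
[ 0.  -0.   0.8] [0. 0. 0.]
```

Call:
drive_tool --increments '[0.3, 0.2, 3, 0, 0, 0, 1, 0.3, 0.2, 6, 0, 0, 0, 1, 0.3, 0.2, 9, 0, 0, 0, 1, 0.3, 0.2, 11, 0, 0, 0, 1, 0.3, 0.2, 12, 0, 0, 0, 1]'

```text
clock: 5.45
ee_pos: [0.5861, 0.138, 0.1759]
orientation: [-3.138, 0.001, 1.751]
force: [-0.3, -0.4, -1.3]
grip_width: 0.0201
gripper_force: 40.0
```

Call:
drive_tool --increments '[0, 0, 0.6, 0, 0, 0, 1, 0, 0, 1.3, 0, 0, 0, 1, 0, 0, 2.0, 0, 0, 0, 1, 0, 0, 2.6, 0, 0, 0, 1, 0, 0, 3.0, 0, 0, 0, 1]'

```text
clock: 5.87
ee_pos: [0.5876, 0.1408, 0.1487]
orientation: [3.141, 0.0, 1.754]
force: [0.2, 0.7, -1.4]
grip_width: 0.0197
gripper_force: 40.0
```

Call:
drive_tool --increments '[0, 0, 0.3, 0, 0, 0, 1, 0, 0, 0.6, 0, 0, 0, 1, 0, 0, 0.6, 0, 0, 0, 1, 0, 0, 0.6, 0, 0, 0, 1]'

```text
clock: 6.2
ee_pos: [0.5874, 0.1409, 0.1428]
orientation: [3.142, 0.0, 1.754]
force: [0.6, 0.3, -0.1]
grip_width: 0.0197
gripper_force: 40.0
```

Run:
```python
from h import *
s=ctrl.state();print(s['ee_pos'],s['orientation'],s['grip_width'],s['force'])
a=save('top','t1.png')[200:290,70:190];b=save('wrist','w2.png')[40:260,200:440]
cv2.imwrite('pics/c1.png',np.hstack([cv2.resize(a,(440,330)),cv2.resize(b,(360,330))])[:,:,::-1])
```

```text
[0.58737057 0.14088604 0.14281187] [3.14151293e+00 5.36631459e-05 1.75385513e+00] 0.019665201971922192 [ 0.6215029   0.3256659  -0.10125572]
```

View pics/c1.png

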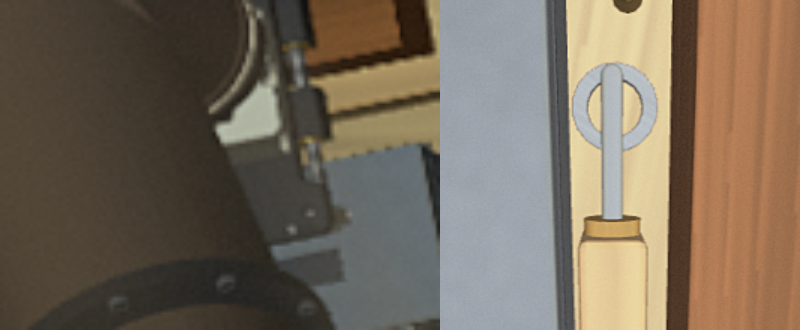

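The right half of the crop shows the leg going down inside the ring's hole (ring centre at (615,105)). No contact force is felt. Next I drag it out along -x of the tool.

Call:
drive_tool --increments '[-0.5, 0, 0, 0, 0, 0, 1, -1.2, 0, 0, 0, 0, 0, 1, -2.1, 0, 0, 0, 0, 0, 1, -3.1, 0, 0, 0, 0, 0, 1, -4.1, 0, 0, 0, 0, 0, 1]'

```text
clock: 6.72
ee_pos: [0.5952, 0.0988, 0.1428]
orientation: [3.141, 0.0, 1.753]
force: [0.3, -0.1, -1.0]
grip_width: 0.0195
gripper_force: 40.0
```

Call:
drive_tool --increments '[-1.0, 0, 0, 0, 0, 0, 1, -2.0, 0, 0, 0, 0, 0, 1, -3.0, 0, 0, 0, 0, 0, 1, -4.0, 0, 0, 0, 0, 0, 1, -5.0, 0, 0, 0, 0, 0, 1]'

```text
clock: 7.13
ee_pos: [0.604, 0.0501, 0.1427]
orientation: [-3.142, 0.0, 1.753]
force: [-0.1, 0.2, -2.0]
grip_width: 0.0197
gripper_force: 40.0
```

Run:
```python
from h import *
s=ctrl.state();print(s['ee_pos'],s['orientation'],s['grip_width'],s['force'],s['clock'])
b=save('wrist','w3.png')[20:320,150:490]
cv2.imwrite('pics/c2.png',b[:,:,::-1])
```

```text
[0.6040497  0.05013373 0.14270712] [-3.14155451e+00  8.86806750e-05  1.75345398e+00] 0.019652083219943797 [-0.12798037  0.21581771 -2.03997217] 7.1333
```

View pics/c2.png

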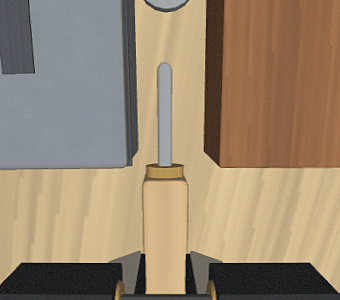

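The ring did not follow: it shows at the top edge of the crop, near full-image (319,15), while the leg is well ahead of it. I'll measure it now, and compare with the earlier frame w2.

Run:
```python
from h import *
s=ctrl.state();o=np.array([.5789,.1971]);d=np.array([-.1816,.9834]);x=np.array([.9834,.1816])
r=px2w('wrist',(319.5,31),.006,s)[:2]+.025*d
print('now ring',(r-o)@x,(r-o)@d)
# w2 frame: crop scale 1.5; ring centre crop (615,105)
s2=dict(ee_pos=[0.58737057,0.14088604,0.14281187],orientation=[3.14151293,5.4e-5,1.75385513])
r=px2w('wrist',(200+(615-440)/1.5,40+105/1.5),.012,s2)[:2];print('w2 ring',(r-o)@x,(r-o)@d)
u=np.array([np.cos(1.7538),np.sin(1.7538)]);L=np.array(s2['ee_pos'][:2])+.095*u
print('leg then',(L-o)@x,(L-o)@d,'px crop',[(w2px('wrist',[*L,z],s2)-[200,40])*1.5+[440,0] for z in(.156,.006)])
a=cv2.imread('pics/w2.png')[60:200,260:380];a=cv2.resize(a,None,fx=3.4,fy=3.4,interpolation=cv2.INTER_CUBIC)
b=cv2.imread('pics/w3.png')[0:200,250:390];b=cv2.resize(b,None,fx=2.38,fy=2.38,interpolation=cv2.INTER_CUBIC)
c=np.hstack([a,b]);cv2.imwrite('pics/c3.png',c);print(c.shape)
```

```text
now ring 0.0023486591911494937 0.03178084969779469
w2 ring -0.0003228122321437031 0.03845872148996957
leg then -0.0019160614421679446 0.03818349946248574 px crop [array([612.19527721,  73.53987182]), array([612.22454381, 106.19980778])]
(476, 741, 3)
```

View pics/c3.png

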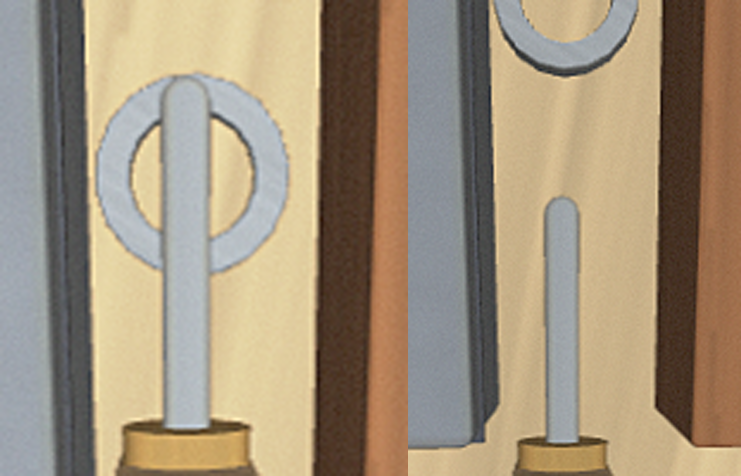

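The left half (before the drag) shows the ring around the wire. The right half shows the ring unmoved and the leg ahead of it, so the leg tip passed over the ring and must be higher than I reckoned. I'll probe the bench gently to find the tip's height.

Call:
drive_tool --increments '[0, 0, 0.1, 0, 0, 0, 1, 0, 0, 0.2, 0, 0, 0, 1, 0, 0, 0.3, 0, 0, 0, 1, 0, 0, 0.3, 0, 0, 0, 1, 0, 0, 0.3, 0, 0, 0, 1]'

```text
clock: 7.6
ee_pos: [0.6037, 0.0521, 0.1397]
orientation: [-3.141, -0.0, 1.755]
force: [0.7, -0.6, -2.5]
grip_width: 0.0198
gripper_force: 40.0
```

Call:
drive_tool --increments '[0, 0, 0.1, 0, 0, 0, 1, 0, 0, 0.2, 0, 0, 0, 1, 0, 0, 0.3, 0, 0, 0, 1, 0, 0, 0.3, 0, 0, 0, 1, 0, 0, 0.3, 0, 0, 0, 1]'

```text
clock: 8.02
ee_pos: [0.6042, 0.051, 0.1369]
orientation: [3.141, 0.0, 1.753]
force: [-0.4, -2.0, 2.5]
grip_width: 0.0197
gripper_force: 40.0
```

Run:
```python
from h import *
s=ctrl.state();print(s['ee_pos'],s['force'],s['ft_torque'],s['clock'])
print(R.from_euler('xyz',s['orientation']).inv().apply(s['force']),R.from_euler('xyz',s['orientation']).inv().apply(s['ft_torque']))
```

```text
[0.60418866 0.05096072 0.13694618] [-0.43587552 -1.95644085  2.49491029] [-0.38414536 -0.15564603 -0.00843315] 8.0167
[-1.84607124 -0.78242134 -2.49440643] [-0.08334343 -0.40601722  0.00826753]
```

Call:
drive_tool --increments '[0, 0, -0.2, 0, 0, 0, 1, -2, 0, -0.4, 0, 0, 0, 1, -5, 0, -0.4, 0, 0, 0, 1, -7, 0, -0.4, 0, 0, 0, 1, -8, 0, -0.4, 0, 0, 0, 1]'

```text
clock: 8.43
ee_pos: [0.6186, -0.0309, 0.1404]
orientation: [-3.141, 0.001, 1.75]
force: [0.6, -1.0, -1.5]
grip_width: 0.0199
gripper_force: 40.0
```

Run:
```python
from h import *
s=ctrl.state();print(s['ee_pos'],s['force'],s['ft_torque'],s['clock'])
p=s['ee_pos'];u=np.array([np.cos(s['orientation'][2]),np.sin(s['orientation'][2])])
L=p[:2]+.095*u
im=save('scene','s1.png')
q=[w2px('scene',[*L,z],s) for z in(p[2]+.0093,p[2]+.0093-.146,0)];print(q)
c=q[1];x0,y0=int(c[0])-75,int(c[1])-80
b=cv2.resize(im[y0:y0+110,x0:x0+150],None,fx=5,fy=5,interpolation=cv2.INTER_CUBIC);cv2.imwrite('pics/c4.png',b[:,:,::-1]);print(x0,y0)
```

```text
[ 0.61858529 -0.03090645  0.14040827] [ 0.63431945 -0.95981766 -1.51108077] [-0.14124638 -0.08101009 -0.02034716] 8.4333
[array([443.13465815, 219.77826434]), array([435.94145459, 265.62123181]), array([435.77114402, 266.7020012 ])]
360 185
```

View pics/c4.png

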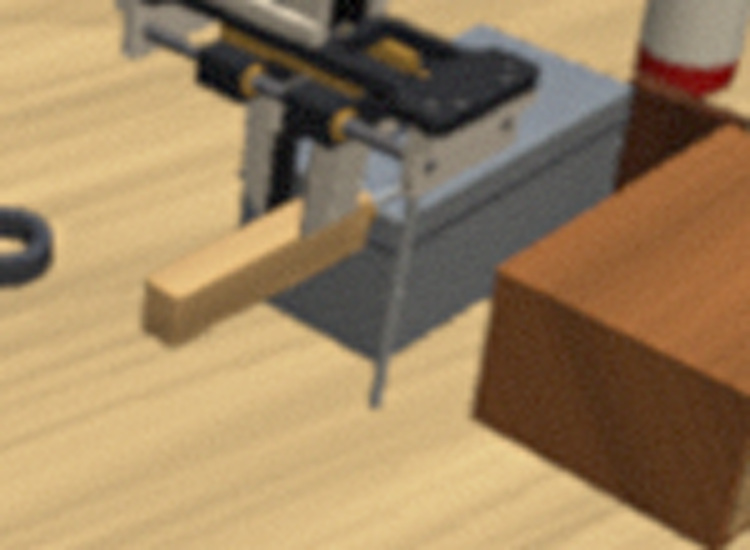

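The scene crop shows the rod held true: the tip at full-image (434.8,266) against a prediction of (435.9,265.6). The geometry is right, so I'll try again with the tip close to the bench and a slower drag. First the leg goes up and back toward the ring, stopping short so I can measure the ring clear of the wire.

Call:
drive_tool --increments '[0, 0, -2, 0, 0, 0, 1, 2, 0, -4, 0, 0, 0, 1, 5, 0, -4, 0, 0, 0, 1, 8, 0, -4, 0, 0, 0, 1, 10, 0, -4, 0, 0, 0, 1]'

```text
clock: 8.9
ee_pos: [0.599, 0.0764, 0.1814]
orientation: [3.141, -0.003, 1.757]
force: [0.1, 0.2, -1.8]
grip_width: 0.0196
gripper_force: 40.0
```

Call:
drive_tool --increments '[1, 0, 0, 0, 0, 0, 1, 1, 0, 0, 0, 0, 0, 1, 1, 0, 0, 0, 0, 0, 1]'

```text
clock: 9.15
ee_pos: [0.5983, 0.0809, 0.1806]
orientation: [-3.141, 0.0, 1.755]
force: [0.3, -1.3, -2.0]
grip_width: 0.0197
gripper_force: 40.0
```

Run:
```python
from h import *
s=ctrl.state();im=save('wrist','w4.png')
o=np.array([.5789,.1971]);d=np.array([-.1816,.9834]);x=np.array([.9834,.1816])
fr=lambda p:((p[:2]-o)@x,(p[:2]-o)@d)
p=s['ee_pos'];yaw=s['orientation'][2];u=np.array([np.cos(yaw),np.sin(yaw)])
print('leg',fr(p[:2]+.095*u),p,s['orientation'])
c=w2px('wrist',[*(o+.036*d),.012],s);e=w2px('wrist',[*(o+.036*d+.025*x),.012],s);print(c,e)
hsv=cv2.cvtColor(im,cv2.COLOR_RGB2HSV);m=((hsv[...,1]<45)&(hsv[...,2]>60)).astype(np.uint8)
r=abs(e-c)[0]; M=np.zeros_like(m);cv2.circle(M,tuple(int(v) for v in c),int(r*1.35),1,-1);m*=M
n,lab,st,cen=cv2.connectedComponentsWithStats(m)
for i in range(1,n):
    if st[i,4]>60:
        cn=cv2.findContours((lab==i).astype(np.uint8),cv2.RETR_EXTERNAL,cv2.CHAIN_APPROX_NONE)[0][0]
        (cx,cy),rr=cv2.minEnclosingCircle(cn);print(st[i],cx,cy,rr,'expected r',r,fr(px2w('wrist',(cx,cy),.009,s)))
```

```text
leg (np.float64(-0.0021681796316895797), np.float64(-0.02282553703925705)) [0.59830125 0.08086577 0.18055855] [-3.14117541e+00  4.85410320e-04  1.75487014e+00]
[317.2505541  46.9237277] [344.19347155  47.01064   ]
[ 290   20   53   58 1472] 316.0 48.5 28.77943229675293 expected r 26.942917449671427 (np.float64(-0.0011510510243544405), np.float64(0.035307368447210004))
[281  28   8  40 182] 287.0 47.5 19.52572250366211 expected r 26.942917449671427 (np.float64(-0.02829733436695405), np.float64(0.03622942514810213))
```

The ring has not moved: gap frame (-0.001, 0.036). So I go back in with the tip at about 1 to 2 mm and pull in small steps, measuring as I go.

Call:
drive_tool --increments '[2, 0.1, 0, 0, 0, 0, 1, 4, 0.1, 0, 0, 0, 0, 1, 6, 0.1, 0, 0, 0, 0, 1, 6, 0.1, 0, 0, 0, 0, 1, 6, 0.1, 1, 0, 0, 0, 1]'

```text
clock: 9.62
ee_pos: [0.5898, 0.14, 0.172]
orientation: [3.139, -0.0, 1.754]
force: [0.6, 0.0, -1.5]
grip_width: 0.0196
gripper_force: 40.0
```

Call:
drive_tool --increments '[0, 0, 1, 0, 0, 0, 1, 0, 0, 2, 0, 0, 0, 1, 0, 0, 2.8, 0, 0, 0, 1, 0, 0, 3.1, 0, 0, 0, 1, 0, 0, 3.1, 0, 0, 0, 1]'

```text
clock: 10.03
ee_pos: [0.5883, 0.1387, 0.1385]
orientation: [-3.14, 0.001, 1.752]
force: [-0.3, 0.0, -2.2]
grip_width: 0.0198
gripper_force: 40.0
```

```bash
cat >> h.py <<'E'
o=np.array([.5789,.1971]);d=np.array([-.1816,.9834]);x=np.array([.9834,.1816])
fr=lambda p:np.round([(p[:2]-o)@x,(p[:2]-o)@d],4)
def ringnow(y,fn):
    s=ctrl.state();im=save('wrist',fn);p=s['ee_pos'];yaw=s['orientation'][2];u=np.array([np.cos(yaw),np.sin(yaw)])
    print('t',s['clock'],'leg',fr(p[:2]+.095*u),'tcp',p.round(4),'yaw',yaw.round(3),'F',s['force'].round(1),'T',s['ft_torque'].round(2))
    c=w2px('wrist',[*(o+y*d),.012],s);r=abs(w2px('wrist',[*(o+y*d+.025*x),.012],s)-c)[0]
    hsv=cv2.cvtColor(im,cv2.COLOR_RGB2HSV);m=((hsv[...,1]<45)&(hsv[...,2]>60)).astype(np.uint8)
    M=np.zeros_like(m);cv2.circle(M,tuple(int(v) for v in c),int(r*1.4),1,-1);m*=M
    n,lab,st,cen=cv2.connectedComponentsWithStats(m);print('exp',c.round(1),r.round(1))
    for i in range(1,n):
        if st[i,4]>60:
            print(st[i],'ring ctr from left/right/top edges',fr(px2w('wrist',(st[i,0]+st[i,2]/2,st[i,1]+st[i,2]/2),.012,s)))
E
python3 -c "
from h import *
ringnow(.036,'w5.png')"
```

```text
t 10.0333 leg [-0.0013  0.0359] tcp [0.5883 0.1387 0.1385] yaw 1.752 F [-0.3  0.  -2.2] T [-0.   -0.1  -0.03]
exp [316.6 109.8] 29.5
[ 287   80   58   71 2285] ring ctr from left/right/top edges [-0.0005  0.0366]
[275  85  11  51 324] ring ctr from left/right/top edges [-0.0303  0.0516]
```

Call:
drive_tool --increments '[-0.4, 0, 0, 0, 0, 0, 1, -0.8, 0, 0, 0, 0, 0, 1, -1.2, 0, 0, 0, 0, 0, 1, -1.6, 0, 0, 0, 0, 0, 1, -2.0, 0, 0, 0, 0, 0, 1]'

```text
clock: 10.5
ee_pos: [0.5923, 0.12, 0.1399]
orientation: [3.141, -0.0, 1.753]
force: [-0.3, -0.1, -2.2]
grip_width: 0.0196
gripper_force: 40.0
```

```bash
python3 -c "
from h import *
ringnow(.030,'w6.png')"
```

```text
t 10.5 leg [-0.0008  0.0167] tcp [0.5923 0.12   0.1399] yaw 1.753 F [-0.3 -0.1 -2.2] T [ 0.22 -0.15 -0.04]
exp [315.7  93.7] 29.6
[ 286   58   58   77 2284] ring ctr from left/right/top edges [-0.0006  0.0353]
[274  69  10  50 326] ring ctr from left/right/top edges [-0.0306  0.0457]
```

Call:
drive_tool --increments '[-0.4, 0, 0, 0, 0, 0, 1, -0.8, 0, 0, 0, 0, 0, 1, -1.2, 0, 0, 0, 0, 0, 1, -1.6, 0, 0, 0, 0, 0, 1, -2.0, 0, 0, 0, 0, 0, 1]'

```text
clock: 10.97
ee_pos: [0.5958, 0.1002, 0.1397]
orientation: [-3.141, 0.0, 1.754]
force: [-0.0, 0.9, -1.8]
grip_width: 0.0193
gripper_force: 40.0
```

```bash
python3 -c "
from h import *
ringnow(.010,'w7.png')"
```

```text
t 10.9667 leg [-0.001  -0.0033] tcp [0.5958 0.1002 0.1397] yaw 1.754 F [-0.   0.9 -1.8] T [ 0.15 -0.1   0.02]
exp [316.   93.5] 29.6
[ 275   57   68   78 2610] ring ctr from left/right/top edges [-0.0059  0.012 ]
```

The ring now follows: leg at -3 mm, ring at about +13 mm. I'll continue slowly with the tip kept low.

Call:
drive_tool --increments '[-0.4, 0, 0.1, 0, 0, 0, 1, -0.8, 0, 0.1, 0, 0, 0, 1, -1.2, 0, 0.1, 0, 0, 0, 1, -1.6, 0, 0.1, 0, 0, 0, 1, -2.0, 0, 0.1, 0, 0, 0, 1]'

```text
clock: 11.43
ee_pos: [0.5995, 0.0806, 0.1387]
orientation: [-3.142, 0.0, 1.754]
force: [0.3, 0.6, -2.4]
grip_width: 0.0198
gripper_force: 40.0
```

Call:
drive_tool --increments '[-0.5, 0, 0, 0, 0, 0, 1, -1.0, 0, 0, 0, 0, 0, 1, -1.5, 0, 0, 0, 0, 0, 1, -2.0, 0, 0, 0, 0, 0, 1, -2.5, 0, 0, 0, 0, 0, 1]'

```text
clock: 11.85
ee_pos: [0.6041, 0.0558, 0.1387]
orientation: [-3.142, 0.0, 1.754]
force: [-0.5, 0.1, -1.2]
grip_width: 0.0197
gripper_force: 40.0
```

```bash
python3 -c "
from h import *
ringnow(-.035,'w8.png')"
```

```text
t 11.85 leg [-0.0009 -0.0485] tcp [0.6041 0.0558 0.1387] yaw 1.754 F [-0.5  0.1 -1.2] T [ 0.23 -0.08 -0.02]
exp [315.9  93.2] 29.7
[ 274   54   69   81 2696] ring ctr from left/right/top edges [-0.0062 -0.0313]
```

Still following, with the same offset from the leg. I continue.

Call:
drive_tool --increments '[-0.5, 0, 0, 0, 0, 0, 1, -1.0, 0, 0, 0, 0, 0, 1, -1.5, 0, 0, 0, 0, 0, 1, -2.0, 0, 0, 0, 0, 0, 1, -2.5, 0, 0, 0, 0, 0, 1]'

```text
clock: 12.32
ee_pos: [0.6086, 0.0313, 0.1387]
orientation: [3.142, 0.0, 1.754]
force: [-0.3, -0.4, -2.4]
grip_width: 0.0195
gripper_force: 40.0
```

Call:
drive_tool --increments '[-0.5, 0, 0, 0, 0, 0, 1, -1.0, 0, 0, 0, 0, 0, 1, -1.5, 0, 0, 0, 0, 0, 1, -2.0, 0, 0, 0, 0, 0, 1, -2.5, 0, 0, 0, 0, 0, 1]'

```text
clock: 12.73
ee_pos: [0.6131, 0.0068, 0.1387]
orientation: [3.142, 0.0, 1.754]
force: [0.3, 1.0, -2.4]
grip_width: 0.0199
gripper_force: 40.0
```

Call:
drive_tool --increments '[-0.5, 0, 0, 0, 0, 0, 1, -1.0, 0, 0, 0, 0, 0, 1, -1.5, 0, 0, 0, 0, 0, 1, -2.0, 0, 0, 0, 0, 0, 1, -2.5, 0, 0, 0, 0, 0, 1]'

```text
clock: 13.15
ee_pos: [0.6177, -0.0179, 0.1388]
orientation: [3.142, 0.0, 1.754]
force: [-0.2, 1.0, -1.9]
grip_width: 0.0193
gripper_force: 40.0
```

Call:
drive_tool --increments '[-0.5, 0, 0, 0, 0, 0, 1, -1.0, 0, 0, 0, 0, 0, 1, -1.5, 0, 0, 0, 0, 0, 1, -2.0, 0, 0, 0, 0, 0, 1, -2.5, 0, 0, 0, 0, 0, 1]'

```text
clock: 13.57
ee_pos: [0.6222, -0.0424, 0.1387]
orientation: [-3.141, 0.0, 1.754]
force: [0.6, 0.6, -2.3]
grip_width: 0.0197
gripper_force: 40.0
```

Call:
drive_tool --increments '[-0.5, 0, 0, 0, 0, 0, 1, -1.0, 0, 0, 0, 0, 0, 1, -1.5, 0, 0, 0, 0, 0, 1, -2.0, 0, 0, 0, 0, 0, 1, -2.4, 0, 0, 0, 0, 0, 1]'

```text
clock: 13.98
ee_pos: [0.6266, -0.0662, 0.1387]
orientation: [-3.141, 0.0, 1.753]
force: [0.2, 0.4, -1.6]
grip_width: 0.0195
gripper_force: 40.0
```

Call:
drive_tool --increments '[-0.4, 0, 0, 0, 0, 0, 1, -0.7, 0, 0, 0, 0, 0, 1, -0.9, 0, 0, 0, 0, 0, 1, -1.0, 0, 0, 0, 0, 0, 1, -1.0, 0, 0, 0, 0, 0, 1]'

```text
clock: 14.4
ee_pos: [0.6284, -0.0755, 0.1388]
orientation: [3.142, 0.0, 1.753]
force: [-0.3, 0.2, -2.2]
grip_width: 0.0196
gripper_force: 40.0
```

```bash
python3 -c "
from h import *
ringnow(-.166,'w9.png')"
```

```text
t 14.4 leg [-0.0009 -0.1821] tcp [ 0.6284 -0.0755  0.1388] yaw 1.753 F [-0.3  0.2 -2.2] T [ 0.11 -0.1   0.  ]
exp [315.8  90. ] 29.8
[ 283   54   59   77 2286] ring ctr from left/right/top edges [-0.0028 -0.1609]
```

Call:
drive_tool --increments '[-0.4, 0, 0, 0, 0, 0, 1, -0.8, 0, 0, 0, 0, 0, 1, -1.2, 0, 0, 0, 0, 0, 1, -1.5, 0, 0, 0, 0, 0, 1, -1.5, 0, 0, 0, 0, 0, 1]'

```text
clock: 14.87
ee_pos: [0.6311, -0.0915, 0.1386]
orientation: [-3.141, 0.001, 1.752]
force: [-0.1, -0.5, -1.3]
grip_width: 0.0199
gripper_force: 40.0
```

Call:
drive_tool --increments '[0.5, 0, 0, 0, 0, 0, 1, 1.0, 0, 0, 0, 0, 0, 1, 1.0, 0, -1, 0, 0, 0, 1, 1.0, 0, -2.5, 0, 0, 0, 1, 1.0, 0, -5, 0, 0, 0, 1]'

```text
clock: 15.28
ee_pos: [0.6278, -0.0797, 0.1879]
orientation: [-3.138, -0.001, 1.755]
force: [-0.1, -1.1, -1.9]
grip_width: 0.0197
gripper_force: 40.0
```

Call:
drive_tool --increments '[0, 0, -3, 0, 0, 0, 1, 0, 0, -6, 0, 0, 0, 1, 0, 0, -9, 0, 0, 0, 1, 0, 0, -11, 0, 0, 0, 1, 0, 0, -11, 0, 0, 0, 1]'

```text
clock: 15.7
ee_pos: [0.6313, -0.0792, 0.305]
orientation: [3.133, 0.002, 1.755]
force: [0.3, 0.1, -1.0]
grip_width: 0.0198
gripper_force: 40.0
```

Run:
```python
from h import *
ringnow(-.18,'w10.png')
a=np.r_[ctrl.state()['ee_pos'],1.754];b=np.array([.513,-.3314,.29,1.832])
plan([a+(b-a)*f for f in(.5,1)])
```

```text
t 15.7 leg [ 0.0013 -0.1862] tcp [ 0.6313 -0.0792  0.305 ] yaw 1.755 F [ 0.3  0.1 -1. ] T [-0.05 -0.15 -0.02]
exp [312.  113.3] 19.1
[ 291   87   38   53 1175] ring ctr from left/right/top edges [-0.0026 -0.1708]
t 15.75 q [ 0.38  0.44 -0.52  1.36  0.22  1.39  0.04] w 0.0195 F [-0.4  0.  -1.6]
[-11.32  -8.08   0.58] [ 0.005  0.001 -0.038]
[-11.    -8.51   0.61] [ 0.     0.    -0.039]
```

View pics/w10.png

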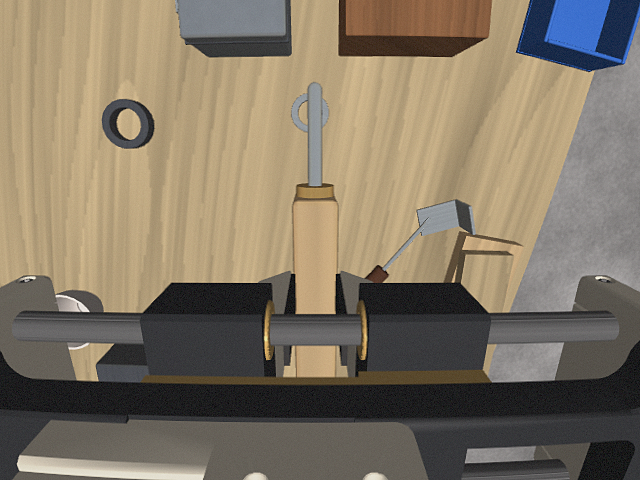

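The final view shows the ring flat at (310,112), clear of the boxes at about y = -0.175, with the leg lifted out. Next the rod goes back to where it lay.

Call:
drive_tool --increments '[-3, -2.1, 0.1, 0, 0, -0.01, 1, -6, -4.2, 0.3, 0, 0, -0.02, 1, -9, -6.3, 0.5, 0, 0, -0.03, 1, -11, -7.8, 0.6, 0, 0, -0.038, 1, -11.3, -8.1, 0.6, 0, 0, -0.038, 1]'

```text
clock: 16.17
ee_pos: [0.5668, -0.2125, 0.2912]
orientation: [-3.137, 0.002, 1.785]
force: [-0.8, -0.4, -0.8]
grip_width: 0.0197
gripper_force: 40.0
```

Call:
drive_tool --increments '[-3, -2.3, 0.1, 0, 0, -0.01, 1, -6, -4.6, 0.3, 0, 0, -0.02, 1, -9, -7, 0.5, 0, 0, -0.03, 1, -11, -8.5, 0.6, 0, 0, -0.039, 1, -11, -8.5, 0.6, 0, 0, -0.039, 1]'

```text
clock: 16.58
ee_pos: [0.507, -0.3388, 0.285]
orientation: [-3.137, 0.001, 1.822]
force: [-1.0, -0.7, -1.5]
grip_width: 0.0198
gripper_force: 40.0
```

Call:
drive_tool --increments '[0, 0, 0, 0, 0, 0, 1, 0, 0, 0, 0, 0, 0, 1, 0, 0, 0, 0, 0, 0, 1]'

```text
clock: 16.83
ee_pos: [0.5122, -0.33, 0.2866]
orientation: [3.141, -0.001, 1.833]
force: [-0.2, 0.2, -1.0]
grip_width: 0.0198
gripper_force: 40.0
```

Run:
```python
from h import *
s=ctrl.state();print(s['ee_pos'],s['orientation'])
plan([(.513,-.3314,.168,1.832)])
```

```text
[ 0.51217099 -0.32996973  0.28655139] [ 3.14119313e+00 -1.00728038e-03  1.83342210e+00]
t 16.83 q [ 0.81  0.4  -0.48  1.45  0.19  1.33  0.58] w 0.0198 F [-0.2  0.2 -1. ]
[-0.17  0.04 11.85] [ 0.    -0.001  0.001]
```

Call:
drive_tool --increments '[-0.1, 0, 3, 0, 0, 0, 1, -0.1, 0, 6, 0, 0, 0, 1, -0.1, 0, 8.5, 0, 0, 0, 1, -0.1, 0, 10.2, 0, 0, 0, 1, -0.1, 0, 11, 0, 0, 0, 1]'

```text
clock: 17.25
ee_pos: [0.511, -0.3308, 0.1741]
orientation: [-3.139, -0.003, 1.833]
force: [-0.5, -0.7, -1.7]
grip_width: 0.0196
gripper_force: 40.0
```

Call:
drive_tool --increments '[0, 0, 0.2, 0, 0, 0, 1, 0, 0, 0.4, 0, 0, 0, 1, 0, 0, 0.6, 0, 0, 0, 1, 0, 0, 0.8, 0, 0, 0, 1, 0, 0, 0.9, 0, 0, 0, 1]'

```text
clock: 17.67
ee_pos: [0.5121, -0.3332, 0.1685]
orientation: [3.141, 0.001, 1.831]
force: [-0.4, -0.6, -1.1]
grip_width: 0.0199
gripper_force: 40.0
```

Call:
drive_tool --increments '[0, 0, 0, 0, 0, 0, 1, 0, 0, 0, 0, 0, 0, 1, 0, 0, 0, 0, 0, 0, 1]'

```text
clock: 17.92
ee_pos: [0.5117, -0.3332, 0.1681]
orientation: [3.141, 0.0, 1.831]
force: [0.9, 0.9, -1.9]
grip_width: 0.0195
gripper_force: 40.0
```

Call:
drive_tool --increments '[0, 0, 0.1, 0, 0, 0, 1, 0, 0, 0.1, 0, 0, 0, 1, 0, 0, 0.1, 0, 0, 0, 1]'

```text
clock: 18.17
ee_pos: [0.5117, -0.3331, 0.1668]
orientation: [3.141, 0.0, 1.831]
force: [0.8, -0.4, -0.4]
grip_width: 0.0197
gripper_force: 40.0
```

Call:
drive_tool --increments '[0, 0, 0, 0, 0, 0, 0.7, 0, 0, 0, 0, 0, 0, 0.6, 0, 0, 0, 0, 0, 0, 0.5, 0, 0, 0, 0, 0, 0, 0.3, 0, 0, 0, 0, 0, 0, 0.1]'

```text
clock: 18.58
ee_pos: [0.5116, -0.333, 0.1668]
orientation: [3.142, 0.0, 1.831]
force: [0.8, 1.0, 1.0]
grip_width: 0.0482
gripper_force: 0.0
```

Call:
drive_tool --increments '[0, 0, 0, 0, 0, 0, 0, 0, 0, 0, 0, 0, 0, 0, 0, 0, 0, 0, 0, 0, 0, 0, 0, 0, 0, 0, 0, 0, 0, 0, 0, 0, 0, 0, 0]'

```text
clock: 19.0
ee_pos: [0.5116, -0.333, 0.1667]
orientation: [-3.142, 0.0, 1.831]
force: [0.2, 0.4, -0.3]
grip_width: 0.0817
gripper_force: 0.0
```

Call:
drive_tool --increments '[0, 0, -1, 0, 0, 0, 0, 0, 0, -3, 0, 0, 0, 0, 0, 0, -6, 0, 0, 0, 0, 0, 0, -10, 0, 0, 0, 0, 0, 0, -13, 0, 0, 0, 0]'

```text
clock: 19.42
ee_pos: [0.5119, -0.3328, 0.3003]
orientation: [3.14, 0.001, 1.831]
force: [1.3, 0.2, 0.2]
grip_width: 0.0918
gripper_force: 0.0
```

Call:
drive_tool --increments '[0, 0, 0, 0, 0, 0, 0, 0, 0, 0, 0, 0, 0, 0, 0, 0, 0, 0, 0, 0, 0]'

```text
clock: 19.67
ee_pos: [0.5113, -0.3329, 0.2969]
orientation: [-3.142, 0.0, 1.831]
force: [-0.1, -0.4, 0.1]
grip_width: 0.092
gripper_force: 0.0
```

Run:
```python
from h import *
s=ctrl.state();im=save('wrist','w11.png').astype(int);old=cv2.imread('pics/w0.png')[:,:,::-1].astype(int)
print(s['ee_pos'],s['orientation'],s['grip_width'],s['force'],s['clock'])
# handle (wood, saturated) extents along some rows vs the picture before the grasp
for n,a in(('old',old),('new',im)):
    h=cv2.cvtColor(a.astype(np.uint8),cv2.COLOR_RGB2HSV)
    for v in(190,210,230,260):
        c=np.where((h[v,230:380,1]>70)&(h[v,230:380,2]>130))[0]+230;print(n,v,c.min() if len(c) else None,c.max() if len(c) else None)
    col=np.where((h[100:300,312,1]>70)&(h[100:300,312,2]>130))[0]+100;print(n,'col312 handle top row',col[col>150].min())
t=save('top','t2.png')
hsv=cv2.cvtColor(t,cv2.COLOR_RGB2HSV)
c=w2px('top',[*(o-.173*d),.012]);print('ring expected top px',c)
x0,y0=[int(v)-20 for v in c]
g=(hsv[y0:y0+40,x0:x0+40,1]<45);ys,xs=np.where(g);print(xs.min()+x0,xs.max()+x0,ys.min()+y0,ys.max()+y0) if len(xs) else print('none')
```

```text
[ 0.51134697 -0.33292507  0.29686149] [-3.14150301e+00  1.54549489e-04  1.83071169e+00] 0.09195342846545597 [-0.12712093 -0.39957939  0.08270141] 19.6667
old 190 299 324
old 210 299 323
old 230 300 323
old 260 300 379
old col312 handle top row 166
new 190 303 327
new 210 303 327
new 230 303 327
new 260 303 327
new col312 handle top row 165
ring expected top px [217.68601696 226.39785326]
210 230 218 237
```

The rod lies level as before: the handle is 24 px wide at every row and its front end is at row 165. The ring is at top-view (220,227.5), about y = -0.178. I'm handing in.

```bash
python3 -c "
from plant import ctrl
print(ctrl.hand_in())"
```

```text
the job is handed in; nothing more can be done
None
```

The job is handed in, though the hand-in call gave no verdict: the ring was dragged out on the second try (the first pull passed over it) and lies about 68 mm beyond the open end, the rod is level on the cabinet with its bent end over the edge, and the clock stood at about 20 s.

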